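# Strap a tube down and index the jig's stop

## Robot

A 6-joint arm with a two-finger parallel gripper is mounted at the origin on the work surface; the furniture and walls round the work are solid. World frame = base frame: x ahead of the robot, y to its left, z up, the work surface at z = 0. Lengths are in m, angles in degrees, forces in N, time in s.
With the tool pointing down it reaches from about 0.4 to 0.825 m from the base axis. Payload 7 kg.
Tool frame: the origin (TCP) lies between the finger pads; the fingertips stand 19 mm ahead of it and the grasp point (between the pads) is the TCP; x points along the fingers, y is the direction in which the jaws open and shut, and the axes are right-handed (so a half turn about x gives the same grasp; the last joint's range is limited). The gripper opens to 88 mm and grips with 3 to 60 N. Pads are 19 mm wide; open, the fingers measure 130 mm over their backs; the gripper's body (78 mm by 193 mm) begins 47 mm behind the grasp point.
Start: joints at [80.965, 20.546, 0.682, 0, -70.136, -16.507], TCP at [0.291, 0.609, 0.246] pointing down, gripper open.
Joint ranges: [-176.03, 176.03], [-82.01, 121.73], [-58.28, 71.71], [-173.87, 95.51], [-174.79, -0.11], [-173.66, 173.66]. Speed limits (degrees/s): [136.94, 136.94, 172.46, 180, 180, 180].

## Interface

Orientations are given as [roll, pitch, yaw] about the fixed x, y, z axes, in that order (R = Rz(yaw) Ry(pitch) Rx(roll)).
In Python, from plant import r gives the robot as it stands.
- The arm moves only by the tool send_rows, never from a script. Its argument "plan" is a list of rows, each a list of 2 entries, a list of its own where there are three numbers: the shift along the tool's x, y, z scaled (see below), then the turn, a rotation vector about the tool's x, y, z scaled (see below). A call has exactly 5 rows; each row is the pose to reach, as a shift and turn from the pose measured when the call began, along the tool's axes at that moment; what a row does not reach only later rows make up. The controller multiplies each number of a shift by 0.15 m and each number of a turn by pi/4 rad. A row lasts 1/10 s, in which the tool goes at most 50 mm and 8.59 degrees, less where a joint would pass 70% of its speed; a pose out of reach is approached as far as the arm can. A call with a number of a shift or a turn outside -1 to 1 is refused whole. A call with a gripper value outside its range is refused whole. "jaw" is the opening, from -1 (shut) to 1 (fully open), so that 0 is half open, set as the call begins (left out, the last holds). The fingers move at their own pace and stop on an object; "force" is the grip in N (left out, the last holds). Time passes only in rows, so rows that repeat a pose let the fingers close, or fill a call up. It gives the time, the measured TCP pose, the force and the opening at its end, in the units of the state.
- r.get_state(): the state, without advancing time (a new reading comes with each control period).
- r.capture(name): name is "scene" or "top" or "wrist"; returns a dict with "color" (480x640x3 uint8, red, green, blue), "range_z" (480x640 float32, m along the optical axis (not along the pixel's ray), 0 where there is no reading), "mtx" (3x3 intrinsics, pixels), "pose" (4x4, takes a point from camera to world coordinates). Camera axes: x right, y down, z forward; pixel columns grow to the right and rows downward; lengths in m; the calibration is good to about 2 mm. The wrist camera is an equidistant fisheye: a pixel r from the principal point sees the ray r / f radians off the axis. A picture is of the moment at which its call begins.
- r.close_job(): hands the job in, once; it reports no verdict.
Trained networks look in a picture, given as the dict that the camera call returned (one of the last four; its "shot" number tells which), for a name from the list of things; names that differ only in an ending like _2 or _b are one class to them, and where a whole thing is asked for, a point or a joint stands for the part that bears it (a point fixed in the world has none). Each returns a list of dicts, best first, with "score" (0 to 1); they miss things now and then, are a little off and sometimes report something else, mostly with a low value. They report only what shows in the picture. A call takes as long as a camera call. They do not tell look-alikes from the thing itself.
- r.find_in(picture, target): "uv" ([column, row] in pixels, amid what is visible of it).
- r.trace(picture, target): "mask" (480x640 bool, what is visible of it) and "uv" ([column, row] in pixels, amid what is visible of it).
The state is a dict: "time_s": time; "joints": joint angles; "qd": joint speeds; "joint_torque": joint torques, N m; "tcp_pos": TCP position; "eef_rot": TCP orientation; "contact_force": force on the tool from outside, world axes, zero at the start; "moment": the same for the moment, N m; "gripper_width": finger opening in m.
Only numpy, scipy, OpenCV 4.12 (cv2) and the standard library are available. Lean on these libraries where they do the work, as an engineer would, in place of code of your own. Each camera call takes 0.05 s, during which the arm holds its last target. There are 200 camera calls.

## Task

Secure the square tube offcut in the bench jig: swing the hinged strap with the red end over the tube until it rests in its catch. Then pull the stop's black plunger knob up, slide the blue stop along the rail to the next hole towards the tube, and let the pin drop fully into that hole. Finish while still holding the knob in the gripper with the pin home; leave the tube in its cradle and the other things on the bench where they lie.

Things in the scene. Friction and masses are not known exactly. Their poses are not given: they have to be found in the camera images.
- jig: Grey jig bolted to the bench, base 100 x 326 x 10 mm. Origin at bench level; y runs along rail and tube (+y towards the tube), x across, z up. Rail at x = 0, 30 mm wide, y = -164 to 20 mm, top 42 mm above the bench, 11 mm holes at y = -126, -86, -46 (start) and -6. Tube cradle round y = 85 mm, between 18 mm high cheeks; fence at its far end.
- strap (a joint): Hinge angle of the strap: 0 = closed, level across the tube in its catch (end stop); grows as it opens, 1.57 = upright, at most 1.9. Starts between 1.3 and 1.75. The hinge is stiff and stays where it is left (about 0.1 N m); no snap.
- strap_hinge (a point): Point on the strap's hinge axis: jig x = 41, y = 85, z = 55 mm. The axis runs along jig y. The closed strap reaches from here towards jig -x.
- strap_tip (a point): On the outer face (top when closed) of the strap's red end, 103 mm from the hinge axis. Strap: steel flat 18 mm wide (jig y), 5 mm thick, reaching 116 mm from the hinge; red end 20 mm wide, 30 mm long. Closed, it lies in a fork at jig x = -37 mm whose ears stand 4.5 mm above it; the red end projects past the fork, top 60 mm above the bench. Upright, it reaches 171 mm high.
- stop (a joint): Travel of the blue stop along jig +y (to the tube), m: 0 = pin over the start hole, 0.040 = over the next; range -0.09 to 0.06; about 2 N of friction. Starts within 1 mm of 0, locked by the pin, which has 1.5 mm of play either way in a hole. Stop 42 mm wide, 50 mm long, top 48 mm above the bench, 6 mm rubber pad at the tube end.
- plunger (a joint): Lift of the spring plunger in m: 0 = pin fully down in a hole; the 8 mm pin clears the rail above 0.009; it cannot rise above 0.016. The spring pushes it down with 5 N at 0 and 9 N at 0.016. Away from a hole the released pin rests on the rail at 0.009.
- knob: Black upright cylindrical knob on the plunger, 26 mm in diameter, 24 mm high, red dot on top. Origin at the centre of its underside, 63 mm above the bench when the pin is home; the knob rides along with the stop. Below it is a 22 mm boss, up to 60 mm above the bench.
- next_hole (a point): Centre of the mouth of the hole the pin must go to, on the rail's top: jig x = 0, y = -6, z = 42 mm.
- tube: Square steel tube offcut 40 x 110 x 40 mm, long axis y, origin at the centre of its underside. Lies loose in the cradle on the jig's base, its top 50 mm above the bench, 2.5 mm under the closed strap. With the stop in the next hole the pad stands 2 to 7 mm short of the tube's end.
- spanner_17: Bystander: steel spanner 186 mm long, lying beyond the jig.
- tape: Bystander: yellow tape measure, 39 x 90 x 62 mm, at the left.
- magnet: Bystander: red triangular welding magnet, 82 x 104 x 16 mm, beyond the jig at the left.
- pliers: Bystander: red-handled pliers, 54 x 181 x 12 mm, at the left.
- screwdriver: Bystander: orange-handled screwdriver, 27 x 216 x 27 mm, just beyond the jig's rail end.
There are look-alikes about, which are no part of the job. What is shaped like the tube but pink is not meant.

How it is judged (in metres and radians):
On the way, in this order (a step that is already met when the one before it is completed fails the run):
1. the strap lies closed in its catch, the stop still locked in its start hole (value of joint strap below 0.06 rad and value of joint each of stop, plunger below 0.005 m), for 0.2 s.
2. the plunger is pulled clear of the rail, the strap staying closed (value of joint strap below 0.08 rad and value of joint plunger above 0.009 m), for 0.05 s.
At the end, for the whole second after the job is handed in: Strap closed in its catch (under 0.06 rad); stop in the next hole (travel 37 to 43 mm), pin home (plunger within 2 mm of down); fingers still round the knob (contact over 4 N, grasp point within 36 mm of its underside's centre); tube at rest in its cradle, within 8 mm of its middle (value of joint strap below 0.06 rad and value of joint stop between 0.037 and 0.043 m and value of joint plunger below 0.002 m and contact force between the fingers and knob above 4 N and z of tube in the frame of jig below 0.014 m and y of tube in the frame of jig between 0.077 and 0.093 m and linear speed of each of tube, knob below 0.02 m/s and distance between the grasp point and knob below 0.036 m and x of tube in the frame of jig between -0.008 and 0.008 m); the arm keeps its last pose, push and grip.
It fails at once if a bystander is shifted by more than 3 cm (distance of any of spanner_17, tape, magnet, pliers, screwdriver from where it was at the start of the episode above 0.03 m).
It also fails if it takes over 45 s, if anything falls off the work surface, if the arm or the gripper's body presses on something with over 40 N, if the wrist force passes 120 N, or if a joint passes its speed limit or range.

## Working session

There is one attempt and no reset: what is moved stays moved. The work goes in short steps, Python scripts to look and compute and a tool call to move; the robot and the scene stay as the last step left them, time stands still between calls to the robot, and variables do not carry over. Pictures are saved under pics/ and viewed, about 8 in all and at most 12, crops included, and the job is handed in when it is done.

Besides the shell and the picture viewer there is one more tool, called as name([rows], argument=value, ...), one row to a line, values as JSON. send_rows: Moves the arm, as the interface text tells. Its arguments: {"type":"object","properties":{"plan":{"type":"array"},"jaw":{"type":"number"},"force":{"type":"number"}},"required":["plan"]}

```bash
mkdir -p pics; ls; cat > h.py <<'E'
import numpy as np, cv2
from plant import r
from scipy.spatial.transform import Rotation as R
def px2w(c,u,v,d=None):
    u=int(round(u));v=int(round(v))
    z=c["range_z"][v,u] if d is None else d
    K=c["mtx"]; p=np.array([(u-K[0,2])/K[0,0]*z,(v-K[1,2])/K[1,1]*z,z,1])
    return (c["pose"]@p)[:3]
def cloud(c):
    K=c["mtx"]; v,u=np.mgrid[0:480,0:640]; z=c["range_z"]
    p=np.stack([(u-K[0,2])/K[0,0]*z,(v-K[1,2])/K[1,1]*z,z],-1)
    return p@c["pose"][:3,:3].T+c["pose"][:3,3]
def w2px(c,P):
    T=np.linalg.inv(c["pose"]);q=T[:3,:3]@np.array(P)+T[:3,3];q=c["mtx"]@q;return q[:2]/q[2]
def save(n,img): cv2.imwrite("pics/"+n,img[:,:,::-1])
E
python3 - <<'E'
from h import *
import pickle
out={}
for n in ["scene","top"]:
    c=r.capture(n); save(n+"0.png",c["color"]); out[n]=c
    for t in ["jig","strap_tip","stop","knob","tube","strap","screwdriver","tape","pliers","magnet","spanner_17"]:
        for f in r.find_in(c,t)[:3]:
            print(n,t,np.round(f["uv"]),round(f["score"],2),np.round(px2w(c,*f["uv"]),3))
pickle.dump(out,open("c0.pkl","wb"))
print(r.get_state())
E
```

```text
pics
scene jig [364. 297.] 0.62 [0.532 0.086 0.025]
scene strap_tip [336. 230.] 0.53 [0.56  0.214 0.124]
scene strap_tip [370. 295.] 0.19 [0.535 0.071 0.046]
scene stop [372. 288.] 0.87 [0.543 0.074 0.061]
scene stop [209. 233.] 0.75 [0.368 0.469 0.045]
scene knob [373. 282.] 0.55 [0.542 0.072 0.085]
scene knob [376. 282.] 0.29 [0.549 0.07  0.083]
scene tube [265. 240.] 0.9 [0.46  0.362 0.041]
scene tube [330. 261.] 0.56 [0.529 0.199 0.052]
scene strap [338. 237.] 0.59 [0.566 0.213 0.097]
scene screwdriver [422. 273.] 0.8 [0.685 0.048 0.021]
scene tape [209. 234.] 0.69 [0.365 0.464 0.048]
scene tape [425. 273.] 0.6 [0.686 0.041 0.027]
scene pliers [259. 196.] 0.74 [0.563 0.538 0.001]
scene magnet [310. 205.] 0.82 [0.638 0.406 0.015]
scene spanner_17 [478. 271.] 0.67 [ 0.8   -0.031  0.007]
top jig [402. 249.] 0.73 [0.551 0.103 0.048]
top strap_tip [345. 239.] 0.68 [0.569 0.218 0.1  ]
top strap_tip [457. 133.] 0.39 [ 0.794 -0.022  0.004]
top stop [410. 250.] 0.62 [0.547 0.093 0.082]
top stop [418. 248.] 0.44 [0.551 0.078 0.088]
top knob [415. 246.] 0.71 [0.555 0.083 0.085]
top tube [26
[... 480 characters left out ...]
 [459. 132.] 0.92 [ 0.795 -0.025  0.007]
{'time_s': 1.2, 'joints': array([ 8.09657837e+01,  2.05475585e+01,  6.82436730e-01, -8.90779442e-04,
       -7.01352862e+01, -1.65082761e+01]), 'qd': array([ 0.02801001,  0.07737653, -0.01624553,  0.00253845,  0.06417738,
       -0.0332765 ]), 'joint_torque': array([-3.70203725e-05, -5.82393444e+01,  2.93317026e+01,  7.00286686e+00,
        1.26757540e-02, -4.20489286e-06]), 'tcp_pos': array([0.29103569, 0.60901776, 0.24554854]), 'eef_rot': array([  42.4721389 ,   89.99906818, -163.07065614]), 'contact_force': array([ 0.33363983, -1.61160472, -0.17944159]), 'moment': array([ 0.05163166, -0.04247381, -0.01697221]), 'gripper_width': 0.08747581911971232}
```

View images.

```bash
python3 - <<'E'
import pickle,cv2,numpy as np
o=pickle.load(open("c0.pkl","rb"))
a=o["scene"]["color"][190:390,200:520]; b=o["top"]["color"][120:370,170:490]
a=cv2.resize(a,None,fx=1.8,fy=1.8); b=cv2.resize(b,None,fx=1.8,fy=1.8) 
im=np.vstack([cv2.resize(a,(400,250)),cv2.resize(b,(400,312))])
cv2.imwrite("pics/a.png",o["scene"]["color"][:,:,::-1]);cv2.imwrite("pics/b.png",cv2.resize(o["top"]["color"][120:360,180:500],(800,600),interpolation=cv2.INTER_CUBIC)[:,:,::-1])
E
```

```text
(no output)
```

View pics/a.png

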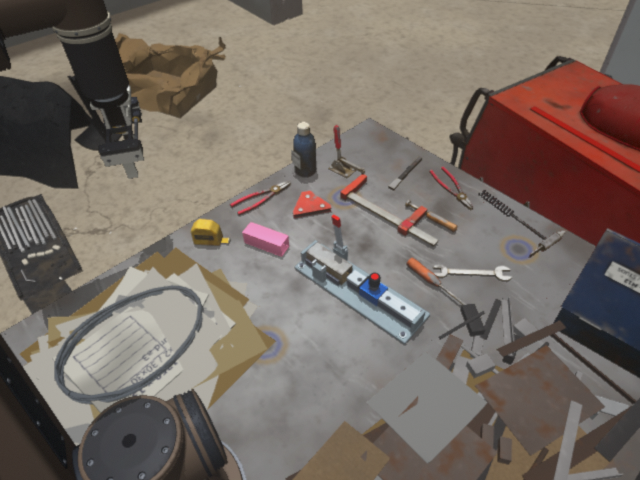

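View pics/b.png

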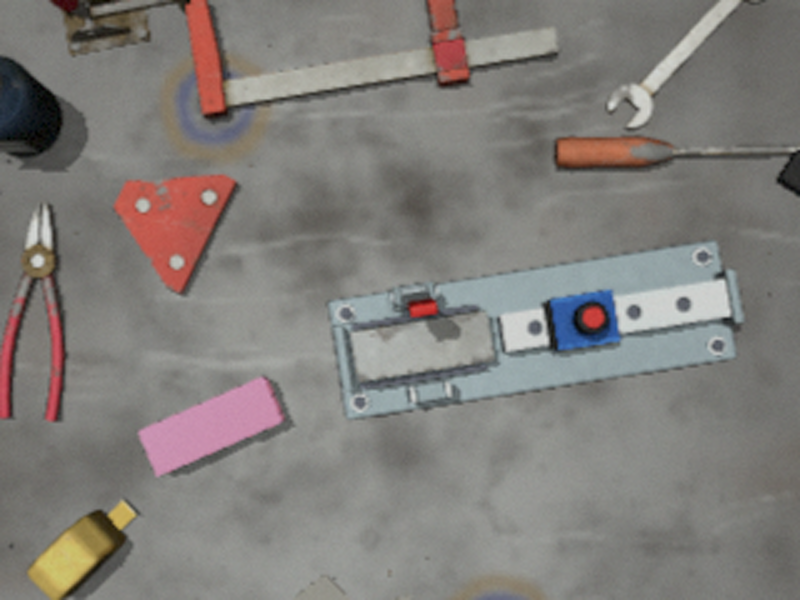

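The pictures show the jig at top-crop (530,330), the real grey tube at (425,345) inside it, and the pink look-alike at (210,425). The black knob with the red dot is at (593,318). The strap's red end is at (422,308), standing upright on the far side. Other red things (magnet, clamp, bottle-side toggle) lie off the jig, so the choice is clear.

```bash
python3 - <<'E'
from h import *
import pickle
o=pickle.load(open("c0.pkl","rb"))
for n in ["top","scene"]:
    c=o[n]; P=cloud(c); X=P.reshape(-1,3); C=c["color"].reshape(-1,3).astype(int)
    roi=(abs(X[:,0]-.55)<.12)&(X[:,1]>-.12)&(X[:,1]<.33)&(X[:,2]<.3)
    b=roi&(X[:,2]>.006)
    # biggest component in pixel space
    m=b.reshape(480,640).astype(np.uint8); k,l,s,_=cv2.connectedComponentsWithStats(m); 
    L=1+np.argmax(s[1:,4]); q=X[(l==L).ravel()&(X[:,2]<.02)]
    print(n,"noise z table",np.median(X[roi&(X[:,2]<.006),2]),"base z",np.median(q[:,2]))
    (cx,cy),(w,h),a=cv2.minAreaRect((q[:,:2]*1000).astype(np.float32)); print("rect",cx,cy,w,h,a)
    bx=cv2.boxPoints(((cx,cy),(w,h),a)); print(bx.round(1).tolist())
    rail=X[(l==L).ravel()&(abs(X[:,2]-.042)<.004)&(C.min(1)>150)]
    d=cv2.fitLine((rail[:,:2]*1000).astype(np.float32),cv2.DIST_HUBER,0,.01,.01).ravel(); print("rail",len(rail),d,np.degrees(np.arctan2(-d[0],d[1])))
    red=roi&(C[:,0]>150)&(C[:,1]<60)&(C[:,2]<60)&(X[:,2]>.05)
    kt=X[red&(X[:,1]<.13)]; st=X[red&(X[:,1]>.15)]
    print("dot",np.median(kt,0),kt[:,:2].min(0),kt[:,:2].max(0),len(kt)); print("tip",np.median(st,0),st.min(0),st.max(0),len(st))
E
```

```text
top noise z table -0.0006285854034207006 base z 0.010439660354961244
rect 547.7434692382812 119.23634338378906 102.00177001953125 326.08099365234375 8.740757942199707
[[472.6000061035156, 272.6000061035156], [522.0999755859375, -49.70000076293945], [622.9000244140625, -34.20000076293945], [573.4000244140625, 288.1000061035156]]
rail 716 [ 1.5077811e-01 -9.8856765e-01  5.5806116e+02  4.9792713e+01] -171.32796
dot [0.54902397 0.08037664 0.08685752] [0.54694382 0.07570326] [0.56047804 0.08574745] 9
tip [0.55579668 0.21315803 0.17005938] [0.5523461  0.20434459 0.16648427] [0.56119274 0.22211385 0.17296997] 30
scene noise z table -0.0005520490454168359 base z 0.010491199463532996
rect 546.6427001953125 117.68878173828125 102.6201400756836 326.2457580566406 8.659492492675781
[[471.3999938964844, 271.20001220703125], [520.5, -51.29999923706055], [621.9000244140625, -35.79999923706055], [572.7999877929688, 286.70001220703125]]
rail 490 [ 1.3973700e-01 -9.9018866e-01  5.5813171e+02  5.3023472e+01] -171.96736
dot [0.55348413 0.08039934 0.08857594] [0.54644079 0.07245331] [0.56196264 0.08823832] 35
tip [0.55561447 0.21169567 0.16949804] [0.55097589 0.20272214 0.16731733] [0.55953206 0.21918517 0.17314423] 16
```

```bash
cat >> h.py <<'E'
YAW=np.radians(8.7); O=np.array([.5464,.1257,0])
JX=np.array([np.cos(YAW),np.sin(YAW),0]);JY=np.array([-np.sin(YAW),np.cos(YAW),0])
def jig(x,y,z): return O+(JX*x+JY*y)/1000+np.array([0,0,z/1000])
def tojig(p): d=np.array(p)-O; return np.round(np.array([d@JX,d@JY,d[2]])*1000,1)
def rot(ydir):
    x=np.array([0,0,-1.]); return np.stack([x,ydir,np.cross(x,ydir)],1)
def pose():
    s=r.get_state(); return s, R.from_euler('xyz',s["eef_rot"],degrees=True).as_matrix(), s["tcp_pos"]
def row(p,ydir):
    s,M,t=pose(); print("shift",np.round(M.T@(p-t)/.15,3).tolist(),"turn",np.round(R.from_matrix(M.T@rot(ydir)).as_rotvec()/(np.pi/4),3).tolist())
def st():
    s,M,t=pose(); print("t",round(s["time_s"],2),"jig tcp",tojig(t),"M\n",M.round(3),"\nJ",s["joints"].round(1),"F",s["contact_force"].round(1),"w",round(s["gripper_width"],4))
E
python3 - <<'E'
from h import *
st(); p=jig(76,85,215)
for d in (JY,-JY,JX,-JX): row(p,d)
E
```

```text
t 1.2 jig tcp [-179.3  516.4  245.5] M
 [[-0.    -0.431 -0.902]
 [-0.    -0.902  0.431]
 [-1.     0.     0.   ]] 
J [ 81.   20.5   0.7  -0.  -70.1 -16.5] F [ 0.3 -1.6 -0.2] w 0.0875
shift [0.204, 1.42, -3.025] turn [3.239, -0.0, -0.0]
shift [0.204, 1.42, -3.025] turn [-0.761, 0.0, -0.0]
shift [0.204, 1.42, -3.025] turn [-2.761, 0.0, 0.0]
shift [0.204, 1.42, -3.025] turn [1.239, 0.0, -0.0]
```

send_rows([
  [[0, 0.1, -0.2], [0, 0, 0]],
  [[0, 0.2, -0.45], [0, 0, 0]],
  [[0, 0.3, -0.7], [0, 0, 0]],
  [[0, 0.4, -0.95], [0, 0, 0]],
  [[0, 0.4, -0.95], [0, 0, 0]],
], jaw=-1, force=20)

```text
time_s: 1.7
tcp_pos: [0.3962, 0.4902, 0.246]
eef_rot: [168.2, 90.0, -37.6]
contact_force: [-0.0, 1.6, -0.3]
gripper_width: 0.0532
```

send_rows([
  [[0, 0.1, -0.2], [0, 0, 0]],
  [[0, 0.2, -0.45], [0, 0, 0]],
  [[0, 0.3, -0.7], [0, 0, 0]],
  [[0, 0.4, -0.95], [0, 0, 0]],
  [[0, 0.4, -0.95], [0, 0, 0]],
])

```text
time_s: 2.2
tcp_pos: [0.5007, 0.3714, 0.2461]
eef_rot: [146.9, 89.9, -59.1]
contact_force: [-0.5, 1.1, 0.5]
gripper_width: 0.013
```

send_rows([
  [[0, 0.1, -0.2], [-0.15, 0, 0]],
  [[0, 0.2, -0.4], [-0.3, 0, 0]],
  [[0, 0.3, -0.6], [-0.45, 0, 0]],
  [[0, 0.4, -0.85], [-0.6, 0, 0]],
  [[0, 0.4, -0.9], [-0.761, 0, 0]],
])

```text
time_s: 2.7
tcp_pos: [0.5975, 0.256, 0.2462]
eef_rot: [105.0, 89.9, -66.5]
contact_force: [-0.7, 0.7, -0.1]
gripper_width: 0.0003
```

```bash
python3 - <<'E'
from h import *
st(); 
for w in [(76,85,215),(76,85,174)]: row(jig(*w),-JY)
c=r.capture("scene"); save("s1.png",cv2.resize(c["color"][150:350,230:490],(780,600),interpolation=cv2.INTER_CUBIC))
E
```

```text
t 2.7 jig tcp [ 70.3 121.1 246.2] M
 [[ 0.001  0.147 -0.989]
 [-0.001 -0.989 -0.147]
 [-1.     0.001 -0.   ]] 
J [ 40.4  18.2  -2.7   0.1 -69.1  58. ] F [-0.7  0.7 -0.1] w 0.0003
shift [0.208, 0.24, -0.039] turn [-0.006, -0.0, -0.002]
shift [0.481, 0.24, -0.039] turn [-0.006, -0.0, -0.002]
```

send_rows([
  [[0, 0.15, -0.04], [0, 0, 0]],
  [[0.1, 0.24, -0.04], [0, 0, 0]],
  [[0.25, 0.24, -0.04], [0, 0, 0]],
  [[0.4, 0.24, -0.04], [0, 0, 0]],
  [[0.48, 0.24, -0.04], [0, 0, 0]],
])

```text
time_s: 3.25
tcp_pos: [0.608, 0.2223, 0.1721]
eef_rot: [45.3, 89.8, -125.9]
contact_force: [-0.3, 0.2, -0.2]
gripper_width: 0.0005
```

```bash
python3 - <<'E'
from h import *
st()
c=r.capture("scene"); save("s1.png",cv2.resize(c["color"][150:350,230:490],(780,600),interpolation=cv2.INTER_CUBIC))
for th in np.arange(1.4,-.01,-.2):
    u=98*np.cos(th)-5*np.sin(th)-10; z=55+98*np.sin(th)+5*np.cos(th)+19
    print(round(th,2)); row(jig(41-u,85,z),-JY)
E
```

```text
t 3.25 jig tcp [ 75.5  86.2 172.1] M
 [[-0.002  0.153 -0.988]
 [-0.002 -0.988 -0.153]
 [-1.     0.002  0.002]] 
J [ 37.3  21.1  -8.6   0.1 -60.5  61.4] F [-0.3  0.2 -0.2] w 0.0005
1.4
shift [-0.004, 0.006, 0.238] turn [0.002, 0.005, -0.003]
1.2
shift [0.025, 0.006, 0.365] turn [0.002, 0.005, -0.003]
1.0
shift [0.078, 0.006, 0.484] turn [0.002, 0.005, -0.003]
0.8
shift [0.155, 0.005, 0.59] turn [0.002, 0.005, -0.003]
0.6
shift [0.25, 0.005, 0.679] turn [0.002, 0.005, -0.003]
0.4
shift [0.362, 0.005, 0.747] turn [0.002, 0.005, -0.003]
0.2
shift [0.485, 0.004, 0.792] turn [0.002, 0.005, -0.003]
0.0
shift [0.614, 0.004, 0.811] turn [0.002, 0.005, -0.003]
```

View pics/s1.png

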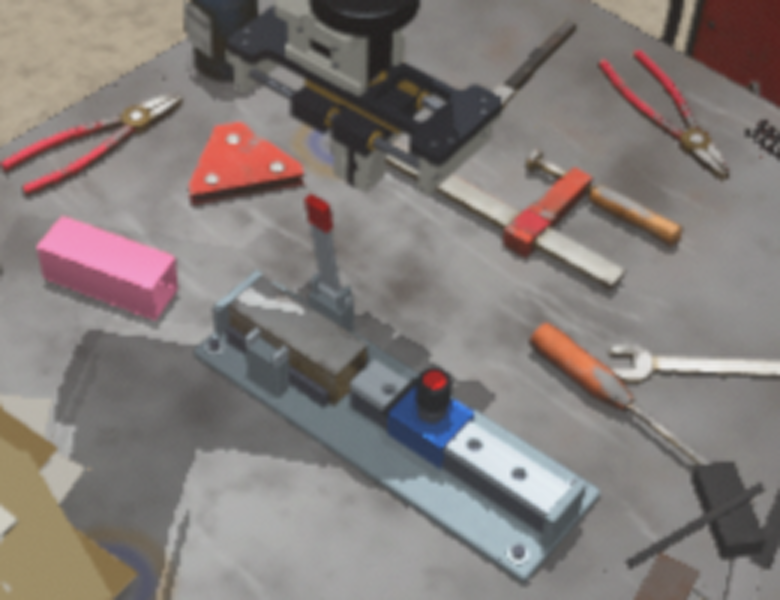

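Crop shows the closed fingers at (365,175), behind the upright strap (red end at (318,213)), with the fork at (265,355). The swing is clear, so I'll start it.

send_rows([
  [[0, 0, 0.12], [0, 0, 0]],
  [[0, 0, 0.24], [0, 0, 0]],
  [[0.025, 0, 0.365], [0, 0, 0]],
  [[0.05, 0, 0.425], [0, 0, 0]],
  [[0.08, 0, 0.485], [0, 0, 0]],
])

```text
time_s: 3.8
tcp_pos: [0.5356, 0.2117, 0.1598]
eef_rot: [44.6, 89.9, -126.6]
contact_force: [0.4, 1.1, 0.7]
gripper_width: 0.0004
```

```bash
python3 - <<'E'
from h import *
st()
c=r.capture("scene"); save("s2.png",cv2.resize(c["color"][190:310,280:440],(800,600),interpolation=cv2.INTER_CUBIC))
for th in (1,.8,.6,.4,.2,0,-.03):
    u=100*np.cos(th)-5*np.sin(th)-10; z=55+100*np.sin(th)+5*np.cos(th)+19
    print(round(th,2)); row(jig(41-u,85,z),-JY)
E
```

```text
t 3.8 jig tcp [  2.4  86.7 159.8] M
 [[-0.001  0.153 -0.988]
 [-0.002 -0.988 -0.153]
 [-1.     0.002  0.002]] 
J [ 41.   15.4 -18.7   0.  -56.   57.8] F [0.4 1.1 0.7] w 0.0004
1
shift [-0.015, 0.008, -0.003] turn [0.002, 0.005, -0.003]
0.8
shift [0.063, 0.008, 0.105] turn [0.002, 0.005, -0.003]
0.6
shift [0.161, 0.007, 0.195] turn [0.002, 0.005, -0.003]
0.4
shift [0.275, 0.007, 0.265] turn [0.002, 0.005, -0.003]
0.2
shift [0.4, 0.007, 0.31] turn [0.002, 0.005, -0.003]
0
shift [0.532, 0.006, 0.329] turn [0.002, 0.005, -0.003]
-0.03
shift [0.552, 0.006, 0.33] turn [0.002, 0.005, -0.003]
```

View pics/s2.png

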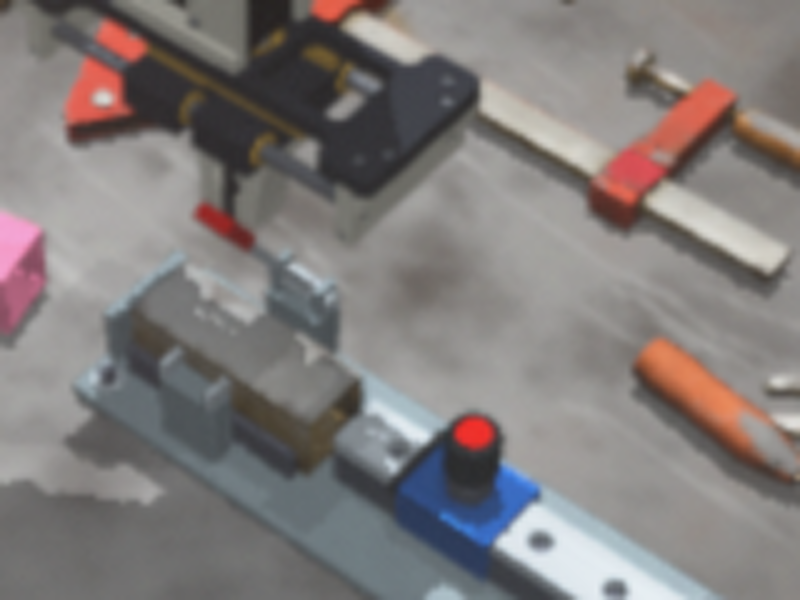

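The strap's red end is at (222,225), leaning over with the finger behind it, as planned. I'll carry on down the arc and press lightly past level.

send_rows([
  [[0.06, 0, 0.105], [0, 0, 0]],
  [[0.16, 0, 0.195], [0, 0, 0]],
  [[0.22, 0, 0.235], [0, 0, 0]],
  [[0.275, 0, 0.265], [0, 0, 0]],
  [[0.34, 0, 0.29], [0, 0, 0]],
])

```text
time_s: 4.35
tcp_pos: [0.4912, 0.2045, 0.1076]
eef_rot: [31.3, 89.8, -139.9]
contact_force: [0.2, 0.8, -0.0]
gripper_width: 0.0003
```

```bash
python3 - <<'E'
from h import *
st(); row(jig(-59,85,79),-JY); row(jig(-62,85,77),-JY)
E
```

```text
t 4.35 jig tcp [-42.6  86.2 107.6] M
 [[-0.003  0.153 -0.988]
 [-0.003 -0.988 -0.153]
 [-1.     0.002  0.003]] 
J [ 43.7  15.  -27.5  -0.  -47.7  55.1] F [ 0.2  0.8 -0. ] w 0.0003
shift [0.191, 0.008, 0.108] turn [0.002, 0.004, -0.003]
shift [0.204, 0.007, 0.128] turn [0.002, 0.004, -0.003]
```

send_rows([
  [[0.03, 0.005, 0.11], [0, 0, 0]],
  [[0.08, 0.005, 0.125], [0, 0, 0]],
  [[0.13, 0.005, 0.125], [0, 0, 0]],
  [[0.17, 0.005, 0.125], [0, 0, 0]],
  [[0.19, 0.005, 0.125], [0, 0, 0]],
])

```text
time_s: 4.85
tcp_pos: [0.4732, 0.2009, 0.079]
eef_rot: [36.2, 89.7, -135.0]
contact_force: [-11.7, -1.2, 29.8]
gripper_width: 0.0003
```

```bash
python3 - <<'E'
from h import *
st(); row(jig(-62,85,77),-JY)
c=r.capture("scene"); save("s3.png",cv2.resize(c["color"][190:310,280:440],(800,600),interpolation=cv2.INTER_CUBIC))
E
```

```text
t 4.85 jig tcp [-61.   85.4  79. ] M
 [[-0.003  0.153 -0.988]
 [-0.003 -0.988 -0.153]
 [-1.     0.003  0.004]] 
J [ 44.9  15.7 -31.4   0.  -43.1  53.9] F [-11.7  -1.2  29.8] w 0.0003
shift [0.014, 0.003, 0.007] turn [0.003, 0.005, -0.003]
```

View pics/s3.png

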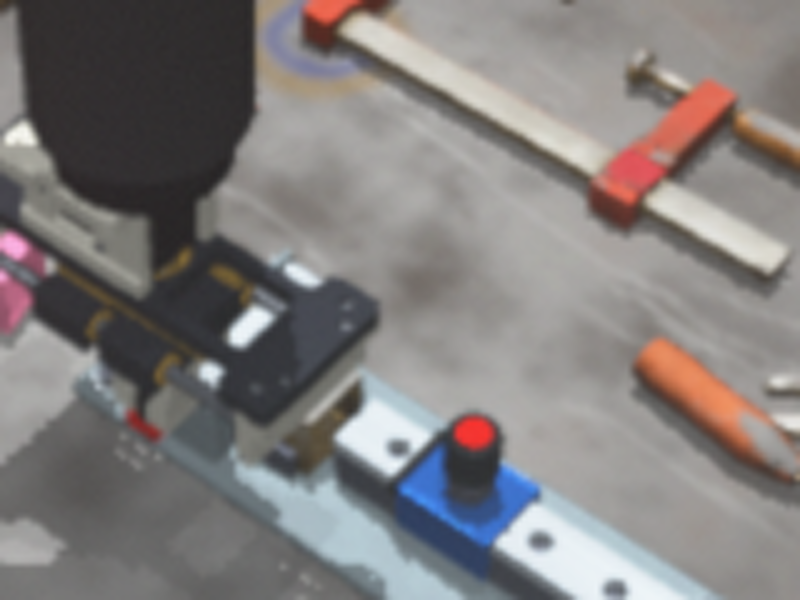

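Contact of 30 N with the tip at z = 60 mm means the strap is at its end stop; the red end shows at (143,425), past the fork. Next: lift, turn 90°, open and go above the knob.

send_rows([
  [[-0.2, 0, 0], [0, 0, 0]],
  [[-0.5, 0.1, -0.05], [0.15, 0, 0]],
  [[-0.6, 0.4, -0.2], [0.34, 0, 0]],
  [[-0.6, 0.65, -0.3], [0.53, 0, 0]],
  [[-0.6, 0.873, -0.407], [0.7, 0, 0]],
])

```text
time_s: 5.4
tcp_pos: [0.5555, 0.0799, 0.1706]
eef_rot: [87.2, 89.8, -115.9]
contact_force: [-0.2, 0.2, -0.3]
gripper_width: 0.0001
```

send_rows([
  [[0, 0, 0], [0.18, 0, 0]],
  [[0, 0, 0], [0.37, 0, 0]],
  [[0, 0, 0], [0.56, 0, 0]],
  [[0, 0, 0], [0.75, 0, 0]],
  [[0, 0, 0], [0.93, 0, 0]],
], jaw=0.6)

```text
time_s: 5.9
tcp_pos: [0.556, 0.0797, 0.1703]
eef_rot: [128.8, 89.8, -116.4]
contact_force: [-0.3, -0.4, -0.1]
gripper_width: 0.0345
```

```bash
python3 - <<'E'
from h import *
st(); row(jig(0,-46,130),-JX); 
c=r.capture("top"); save("t4.png",cv2.resize(c["color"][180:330,300:500],(800,600),interpolation=cv2.INTER_CUBIC))
c=r.capture("wrist"); save("w4.png",c["color"])
E
```

```text
t 5.9 jig tcp [  2.5 -46.9 170.3] M
 [[-0.001 -0.908 -0.419]
 [-0.003 -0.419  0.908]
 [-1.     0.002 -0.002]] 
J [ 28.2  13.6 -19.8   0.1 -56.8  -3.5] F [-0.3 -0.4 -0.1] w 0.0345
shift [0.268, 0.014, 0.011] turn [0.357, -0.003, -0.003]
```

View pics/w4.png

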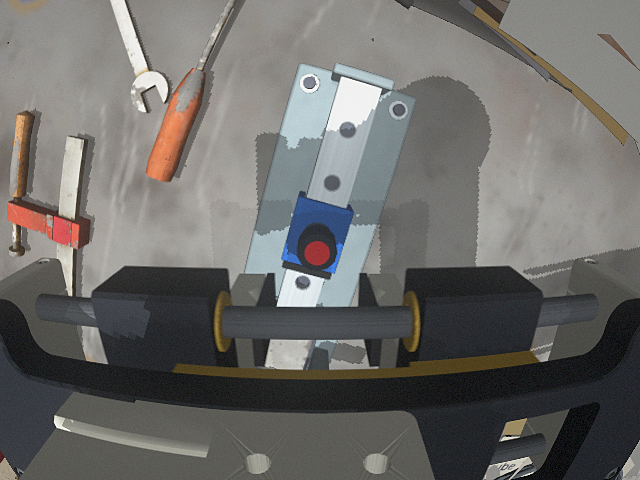

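The wrist view shows the knob's red dot at (317,253), centred between the fingers. I'll finish the turn and refine the knob position from this view.

send_rows([
  [[0, 0.01, 0.01], [0.18, 0, 0]],
  [[0.05, 0.01, 0.01], [0.357, 0, 0]],
  [[0.1, 0.01, 0.01], [0.357, 0, 0]],
  [[0.2, 0.01, 0.01], [0.357, 0, 0]],
  [[0.2, 0.01, 0.01], [0.357, 0, 0]],
])

```text
time_s: 6.5
tcp_pos: [0.5527, 0.0799, 0.1382]
eef_rot: [119.7, 89.7, -141.0]
contact_force: [-0.2, 0.2, 0.1]
gripper_width: 0.0698
```

```bash
python3 - <<'E'
from h import *
st()
c=r.capture("wrist"); save("w5.png",c["color"])
C=c["color"].astype(int); m=((C[...,0]>150)&(C[...,1]<70)&(C[...,2]<70)).astype(np.uint8)
m[:,:220]=0;m[:,420:]=0
k,l,s,cc=cv2.connectedComponentsWithStats(m); i=1+np.argmax(s[1:,4]); print(s[i],cc[i])
K=c["mtx"]; a=(cc[i]-K[:2,2])/np.array([K[0,0],K[1,1]]); t=np.linalg.norm(a)
d=np.r_[a/t*np.sin(t),np.cos(t)]; T=c["pose"]; d=T[:3,:3]@d; o=T[:3,3]; p=o+d*(.087-o[2])/d[2]; print("knob",tojig(p))
for f in r.find_in(c,"knob")[:2]: print(f)
row(jig(0,-46,77),-JX)
c=r.capture("scene"); save("s5.png",cv2.resize(c["color"][190:310,280:440],(800,600),interpolation=cv2.INTER_CUBIC))
E
```

```text
t 6.5 jig tcp [ -0.6 -46.2 138.2] M
 [[-0.005 -0.987 -0.161]
 [-0.004 -0.161  0.987]
 [-1.     0.005 -0.003]] 
J [ 28.4  15.3 -22.2   0.1 -52.9 -19.1] F [-0.2  0.2  0.1] w 0.0698
[307 257  19  27 109] [317.4587156  269.77981651]
knob [ -1.  -44.2  87. ]
{'uv': [310.4, 263.7], 'score': 0.63}
shift [0.42, 0.002, 0.001] turn [0.01, -0.004, -0.003]
```

View pics/s5.png

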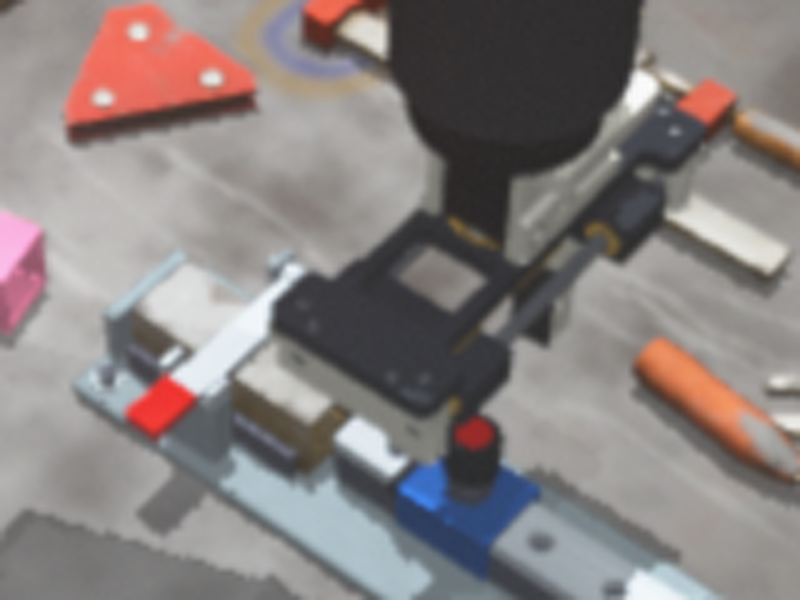

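The strap lies level across the tube, with its red end at (160,405) past the fork. The knob at (475,440) is still in its start place. I'll descend and grip.

send_rows([
  [[0.1, 0, 0.005], [0, 0, 0]],
  [[0.2, 0, 0.005], [0, 0, 0]],
  [[0.3, 0, 0.005], [0, 0, 0]],
  [[0.4, 0, 0.005], [0, 0, 0]],
  [[0.4, 0, 0.005], [0, 0, 0]],
])

```text
time_s: 7.15
tcp_pos: [0.5532, 0.0807, 0.0794]
eef_rot: [128.5, 89.7, -132.3]
contact_force: [-0.2, 0.6, 0.1]
gripper_width: 0.0702
```

send_rows([
  [[0, 0, 0], [0, 0, 0]],
  [[0, 0, 0], [0, 0, 0]],
  [[0, 0, 0], [0, 0, 0]],
  [[0, 0, 0], [0, 0, 0]],
  [[0, 0, 0], [0, 0, 0]],
], jaw=-1, force=35)

```text
time_s: 7.65
tcp_pos: [0.5534, 0.0808, 0.0799]
eef_rot: [132.0, 89.8, -128.7]
contact_force: [-0.4, -0.4, -0.3]
gripper_width: 0.0357
```

send_rows([
  [[0, 0, 0], [0, 0, 0]],
  [[0, 0, 0], [0, 0, 0]],
  [[0, 0, 0], [0, 0, 0]],
  [[0, 0, 0], [0, 0, 0]],
  [[0, 0, 0], [0, 0, 0]],
])

```text
time_s: 8.15
tcp_pos: [0.5548, 0.0812, 0.0801]
eef_rot: [165.2, 89.8, -95.6]
contact_force: [4.6, -0.1, -3.3]
gripper_width: 0.0254
```

```bash
python3 - <<'E'
from h import *
st()
E
```

```text
t 8.15 jig tcp [  1.6 -45.2  80.1] M
 [[-0.    -0.987 -0.16 ]
 [-0.003 -0.16   0.987]
 [-1.     0.001 -0.003]] 
J [ 28.4  19.3 -25.7   0.2 -45.1 -19.3] F [ 4.6 -0.1 -3.3] w 0.0254
```

send_rows([
  [[-0.02, 0, 0], [0, 0, 0]],
  [[-0.04, 0, 0], [0, 0, 0]],
  [[-0.06, 0, 0], [0, 0, 0]],
  [[-0.085, 0, 0], [0, 0, 0]],
  [[-0.085, 0, 0], [0, 0, 0]],
])

```text
time_s: 8.65
tcp_pos: [0.5548, 0.0813, 0.0931]
eef_rot: [168.4, 89.9, -92.3]
contact_force: [4.6, -0.0, -7.3]
gripper_width: 0.0248
```

```bash
python3 - <<'E'
from h import *
st()
c=r.capture("scene"); save("s6.png",cv2.resize(c["color"][230:310,335:442],(800,600),interpolation=cv2.INTER_CUBIC))
E
```

```text
t 8.65 jig tcp [  1.6 -45.2  93.1] M
 [[-0.    -0.987 -0.16 ]
 [-0.002 -0.16   0.987]
 [-1.     0.    -0.002]] 
J [ 28.4  18.3 -25.    0.2 -46.8 -19.3] F [ 4.6 -0.  -7.3] w 0.0248
```

View pics/s6.png

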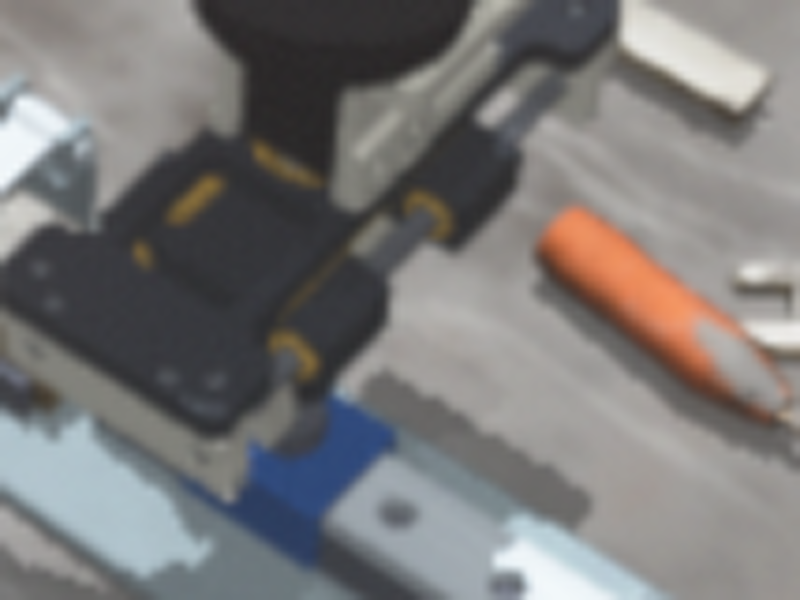

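The crop shows the knob held, with the plunger shaft visible between the boss and the fingers. At 7.3 N the lift is marginal, so I'll raise it a little more before sliding.

send_rows([
  [[-0.007, 0, 0], [0, 0, 0]],
  [[-0.013, 0, 0], [0, 0, 0]],
  [[-0.013, 0, 0], [0, 0, 0]],
  [[-0.013, 0, 0], [0, 0, 0]],
  [[-0.013, 0, 0], [0, 0, 0]],
])

```text
time_s: 9.2
tcp_pos: [0.5548, 0.0813, 0.0948]
eef_rot: [166.2, 89.9, -94.6]
contact_force: [5.7, -1.1, -9.3]
gripper_width: 0.0253
```

send_rows([
  [[0, 0, 0.02], [0, 0, 0]],
  [[0, 0, 0.04], [0, 0, 0]],
  [[0, 0, 0.06], [0, 0, 0]],
  [[0, 0, 0.08], [0, 0, 0]],
  [[0, 0, 0.08], [0, 0, 0]],
])

```text
time_s: 9.7
tcp_pos: [0.553, 0.0935, 0.0948]
eef_rot: [173.7, 89.9, -87.0]
contact_force: [4.8, 2.3, -9.8]
gripper_width: 0.0249
```

```bash
python3 - <<'E'
from h import *
st(); row(jig(1.6,-5.2,94.8),-JX)
E
```

```text
t 9.7 jig tcp [  1.6 -32.8  94.8] M
 [[ 0.    -0.987 -0.161]
 [-0.002 -0.161  0.987]
 [-1.     0.    -0.002]] 
J [ 29.7  18.2 -24.9   0.2 -47.  -20.5] F [ 4.8  2.3 -9.8] w 0.0249
shift [-0.001, -0.001, 0.184] turn [0.012, -0.003, -0.0]
```

send_rows([
  [[0, 0, 0.04], [0, 0, 0]],
  [[0, 0, 0.08], [0, 0, 0]],
  [[0, 0, 0.12], [0, 0, 0]],
  [[0, 0, 0.16], [0, 0, 0]],
  [[0, 0, 0.184], [0, 0, 0]],
])

```text
time_s: 10.2
tcp_pos: [0.5489, 0.121, 0.0948]
eef_rot: [-170.3, 89.9, -71.1]
contact_force: [6.8, -1.1, -10.5]
gripper_width: 0.025
```

```bash
python3 - <<'E'
from h import *
st(); row(jig(1.6,-5.2,80.1),-JX)
E
```

```text
t 10.2 jig tcp [ 1.7 -5.  94.8] M
 [[ 0.001 -0.987 -0.161]
 [-0.002 -0.161  0.987]
 [-1.    -0.    -0.002]] 
J [ 32.5  18.3 -24.7   0.2 -47.  -23.3] F [  6.8  -1.1 -10.5] w 0.025
shift [0.098, 0.001, -0.001] turn [0.012, -0.003, 0.001]
```

send_rows([
  [[0.02, 0, 0], [0, 0, 0]],
  [[0.04, 0, 0], [0, 0, 0]],
  [[0.06, 0, 0], [0, 0, 0]],
  [[0.08, 0, 0], [0, 0, 0]],
  [[0.1, 0, 0], [0, 0, 0]],
])

```text
time_s: 10.7
tcp_pos: [0.5491, 0.121, 0.0799]
eef_rot: [-162.9, 89.9, -63.7]
contact_force: [-1.9, 0.6, 19.2]
gripper_width: 0.0252
```

send_rows([
  [[0.005, 0, 0], [0, 0, 0]],
  [[0.005, 0, 0], [0, 0, 0]],
  [[0.005, 0, 0], [0, 0, 0]],
  [[0.005, 0, 0], [0, 0, 0]],
  [[0.005, 0, 0], [0, 0, 0]],
])

```text
time_s: 11.2
tcp_pos: [0.5491, 0.1208, 0.08]
eef_rot: [-158.5, 89.8, -59.2]
contact_force: [-1.6, -0.1, 6.4]
gripper_width: 0.0251
```

```bash
python3 - <<'E'
from h import *
st()
c=r.capture("scene"); save("s7.png",cv2.resize(c["color"][210:310,300:433],(800,600),interpolation=cv2.INTER_CUBIC))
E
```

```text
t 11.2 jig tcp [ 1.9 -5.3 80. ] M
 [[ 0.001 -0.987 -0.161]
 [-0.002 -0.161  0.987]
 [-1.    -0.001 -0.003]] 
J [ 32.5  19.4 -25.6   0.2 -45.  -23.3] F [-1.6 -0.1  6.4] w 0.0251
```

View pics/s7.png

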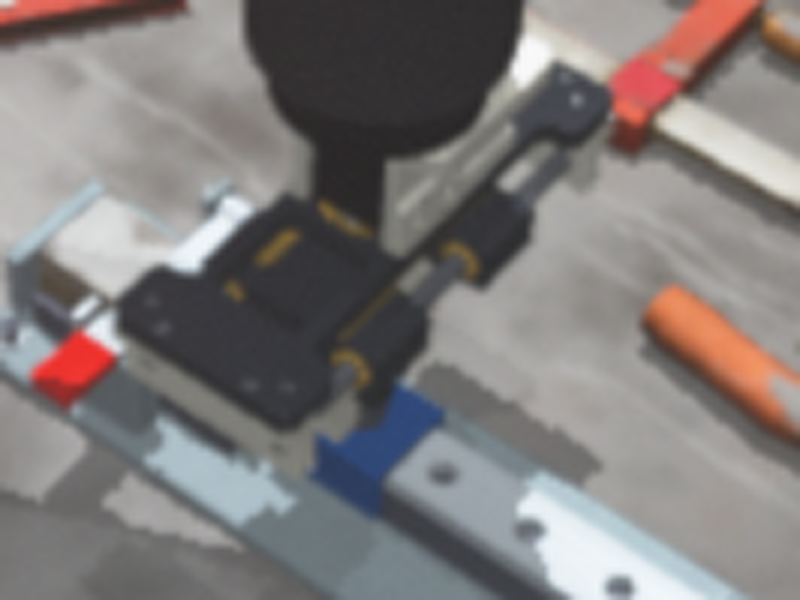

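Three free holes now show behind the stop at (445,470), (525,530) and (620,585), so it is over the next hole and the strap is still closed. I'll test whether the pin is home: a small nudge along the rail should be resisted by more than 2 N.

send_rows([
  [[0, 0, -0.01], [0, 0, 0]],
  [[0, 0, -0.02], [0, 0, 0]],
  [[0, 0, -0.02], [0, 0, 0]],
  [[0, 0, -0.02], [0, 0, 0]],
  [[0, 0, -0.02], [0, 0, 0]],
])

```text
time_s: 11.75
tcp_pos: [0.5494, 0.1185, 0.0801]
eef_rot: [-142.0, 89.9, -42.7]
contact_force: [-1.8, 6.5, 0.8]
gripper_width: 0.0249
```

send_rows([
  [[0, 0, 0.01], [0, 0, 0]],
  [[0, 0, 0.02], [0, 0, 0]],
  [[0, 0, 0.03], [0, 0, 0]],
  [[0, 0, 0.03], [0, 0, 0]],
  [[0, 0, 0.03], [0, 0, 0]],
])

```text
time_s: 12.25
tcp_pos: [0.5488, 0.1225, 0.0801]
eef_rot: [-151.0, 89.9, -51.8]
contact_force: [3.8, -3.5, -0.4]
gripper_width: 0.025
```

```bash
python3 - <<'E'
from h import *
st(); row(jig(1.7,-5.3,80),-JX)
E
```

```text
t 12.25 jig tcp [ 1.9 -3.5 80.1] M
 [[ 0.001 -0.987 -0.161]
 [-0.002 -0.161  0.987]
 [-1.    -0.001 -0.002]] 
J [ 32.6  19.4 -25.6   0.2 -45.  -23.5] F [ 3.8 -3.5 -0.4] w 0.025
shift [0.001, 0.001, -0.012] turn [0.013, -0.003, 0.001]
```

The nudge result is ambiguous: 4.1 mm of travel at only 3.5–6.5 N. There is plenty of time, so I'll centre, release so the spring seats the pin, rise, measure the knob height, then regrip.

send_rows([
  [[0, 0, -0.006], [0, 0, 0]],
  [[0, 0, -0.012], [0, 0, 0]],
  [[0, 0, -0.012], [0, 0, 0]],
  [[0, 0, -0.012], [0, 0, 0]],
  [[0, 0, -0.012], [0, 0, 0]],
])

```text
time_s: 12.75
tcp_pos: [0.549, 0.1209, 0.0801]
eef_rot: [-148.0, 89.9, -48.8]
contact_force: [0.7, 2.4, -0.4]
gripper_width: 0.0249
```

send_rows([
  [[0, 0, 0], [0, 0, 0]],
  [[0, 0, 0], [0, 0, 0]],
  [[0, 0, 0], [0, 0, 0]],
  [[0, 0, 0], [0, 0, 0]],
  [[0, 0, 0], [0, 0, 0]],
], jaw=0.3)

```text
time_s: 13.25
tcp_pos: [0.549, 0.1209, 0.08]
eef_rot: [-152.4, 89.9, -53.1]
contact_force: [0.6, -0.9, -0.4]
gripper_width: 0.0555
```

send_rows([
  [[-0.1, 0, 0], [0, 0, 0]],
  [[-0.2, 0, 0], [0, 0, 0]],
  [[-0.3, 0, 0], [0, 0, 0]],
  [[-0.4, 0, 0], [0, 0, 0]],
  [[-0.4, 0, 0], [0, 0, 0]],
])

```text
time_s: 13.75
tcp_pos: [0.55, 0.1215, 0.1421]
eef_rot: [-101.9, 89.7, -2.6]
contact_force: [0.1, -0.6, 0.1]
gripper_width: 0.0567
```

```bash
python3 - <<'E'
from h import *
st()
c=r.capture("scene"); save("s8.png",cv2.resize(c["color"][210:310,300:433],(800,600),interpolation=cv2.INTER_CUBIC))
P=cloud(c); C=c["color"].astype(int); D=(P-O)
jx=D@JX*1000; jy=D@JY*1000; z=P[...,2]*1000
m=(C[...,0]>120)&(C[...,1]<70)&(C[...,2]<70)&(abs(jx)<20)&(abs(jy+6)<30)&(z>60)
print("dot n",m.sum(),"jig",np.median(jx[m]),np.median(jy[m]),np.median(z[m]))
m=(C[...,0]>120)&(C[...,1]<70)&(abs(jy-85)<25)&(jx<-30)&(jx>-90); print("tip z",np.median(z[m]),m.sum())
E
```

```text
t 13.75 jig tcp [  3.   -4.7 142.1] M
 [[ 0.005 -0.987 -0.162]
 [-0.    -0.162  0.987]
 [-1.    -0.005 -0.001]] 
J [ 32.5  15.1 -21.8   0.2 -52.8 -23.3] F [ 0.1 -0.6  0.1] w 0.0567
dot n 27 jig 1.1088057167947643 -5.590879358442146 88.15857507896929
tip z 60.61101914853473 85
```

View pics/s8.png

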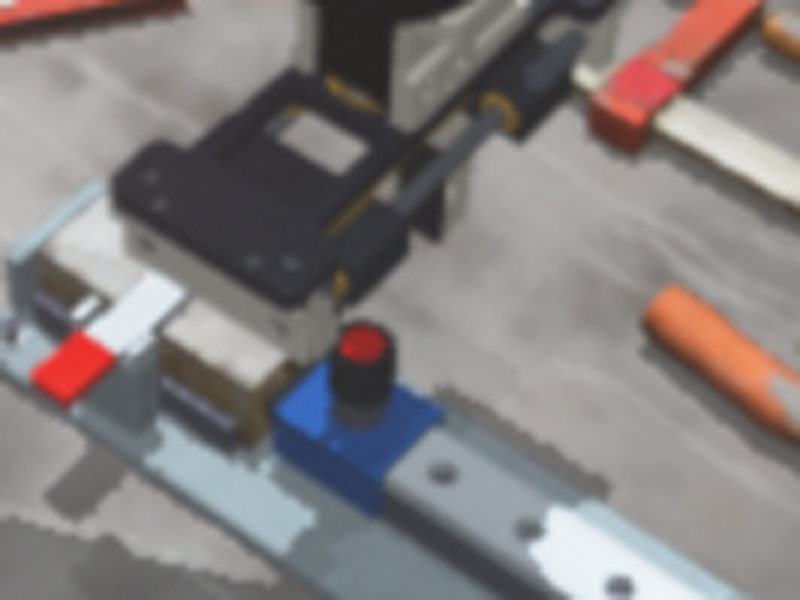

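Knob top measures 88.2 mm, against 88.6 mm at the start in the same camera, so the pin is home. The dot is at jig y = -5.6 and the strap tip at 60.6 mm, so the strap is closed. Regripping now.

send_rows([
  [[0.1, 0, 0], [0, 0, 0]],
  [[0.2, 0.006, -0.004], [0, 0, 0]],
  [[0.3, 0.006, -0.004], [0, 0, 0]],
  [[0.41, 0.006, -0.004], [0, 0, 0]],
  [[0.41, 0.006, -0.004], [0, 0, 0]],
])

```text
time_s: 14.3
tcp_pos: [0.5468, 0.1194, 0.0764]
eef_rot: [139.6, 89.8, -121.1]
contact_force: [0.6, -0.2, -0.1]
gripper_width: 0.0569
```

send_rows([
  [[0, 0, 0], [0, 0, 0]],
  [[0, 0, 0], [0, 0, 0]],
  [[0, 0, 0], [0, 0, 0]],
  [[0, 0, 0], [0, 0, 0]],
  [[0, 0, 0], [0, 0, 0]],
], jaw=-1, force=20)

```text
time_s: 14.8
tcp_pos: [0.549, 0.1204, 0.0775]
eef_rot: [-121.0, 89.8, -21.7]
contact_force: [6.8, 0.4, -5.7]
gripper_width: 0.0253
```

send_rows([
  [[0, 0, 0], [0, 0, 0]],
  [[0, 0, 0], [0, 0, 0]],
  [[0, 0, 0], [0, 0, 0]],
  [[0, 0, 0], [0, 0, 0]],
  [[0, 0, 0], [0, 0, 0]],
])

```text
time_s: 15.3
tcp_pos: [0.5491, 0.1204, 0.0774]
eef_rot: [-120.1, 89.8, -20.9]
contact_force: [3.2, 0.3, -6.1]
gripper_width: 0.0255
```

send_rows([
  [[0.003, 0, 0], [0, 0, 0]],
  [[0.003, 0, 0], [0, 0, 0]],
  [[0.003, 0, 0], [0, 0, 0]],
  [[0.003, 0, 0], [0, 0, 0]],
  [[0.003, 0, 0], [0, 0, 0]],
])

```text
time_s: 15.8
tcp_pos: [0.5491, 0.1204, 0.0772]
eef_rot: [-118.2, 89.8, -18.9]
contact_force: [0.6, -0.6, -0.3]
gripper_width: 0.0255
```

```bash
python3 - <<'E'
from h import *
st()
c=r.capture("scene"); P=cloud(c); C=c["color"].astype(int); D=(P-O)
jx=D@JX*1000; jy=D@JY*1000; z=P[...,2]*1000
m=(C[...,0]>120)&(C[...,1]<70)&(abs(jy-85)<25)&(jx<-30)&(jx>-90); print("tip z",np.median(z[m]),m.sum())
E
```

```text
t 15.8 jig tcp [ 1.9 -5.7 77.2] M
 [[ 0.003 -0.987 -0.161]
 [-0.001 -0.161  0.987]
 [-1.    -0.003 -0.002]] 
J [ 32.4  19.5 -25.8   0.2 -44.5 -23.3] F [ 0.6 -0.6 -0.3] w 0.0255
tip z 60.25541036829924 82
```

send_rows([
  [[0.003, 0, 0], [0, 0, 0]],
  [[0.003, 0, 0], [0, 0, 0]],
  [[0.003, 0, 0], [0, 0, 0]],
  [[0.003, 0, 0], [0, 0, 0]],
  [[0.003, 0, 0], [0, 0, 0]],
])

```text
time_s: 16.35
tcp_pos: [0.5492, 0.1204, 0.0771]
eef_rot: [-116.1, 89.8, -16.9]
contact_force: [-1.4, -0.3, 5.7]
gripper_width: 0.0257
```

```bash
python3 - <<'E'
from h import *
st(); print(r.close_job())
E
```

```text
t 16.35 jig tcp [ 1.9 -5.7 77.1] M
 [[ 0.003 -0.987 -0.161]
 [-0.001 -0.161  0.987]
 [-1.    -0.003 -0.002]] 
J [ 32.4  19.5 -25.8   0.2 -44.5 -23.3] F [-1.4 -0.3  5.7] w 0.0257
the job is handed in; nothing more can be done
None
```

I closed the strap into its catch, moved the stop 40 mm to the next hole with the plunger lifted, and handed the job in at 16.4 s. The gripper was still holding the knob. No verdict was reported.

**Final checks:**
- **Strap:** its red end measured 60.3 mm high, against 60 mm when closed.
- **Stop:** the knob's red dot was at jig y about -5.6 mm, against -6 mm for the hole.
- **Pin:** with the knob released, its top measured 88.2 mm, against 88.6 mm at the start in the same camera, so the pin was home.
- **Grip:** the fingers were at 25.7 mm on the 26 mm knob with a 20 N grip, pressing down with about 6 N.

**Doubtful or not measured:**
- **Nudge test:** nudging the stop along the rail gave about 4 mm of movement at 3.5–6.5 N, which did not settle whether the pin was locked. I released the knob, measured its height and gripped it again.
- **Regrip:** gripping again briefly pulled the knob up by about 6 N. I corrected that with two small downward pushes, but did not measure the knob's height again afterwards.
- **Tube and bystanders:** I did not measure their final positions. The tube was in its cradle in the last picture I viewed, and nothing had been touched that I could see.

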